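Open the bench press and push the cutting die home

TASK

Push the press's counterweighted wooden arm up past its balance point so that it stays raised by itself, then push the steel cutting die along its track until it is flat against the steel fence at the far end. Only push with the fingers: do not lift or tip the die, and leave the jar, spool and mallet alone. Finish clear of everything, with the arm still up.

Things in the scene. Friction and masses are not known exactly. Their poses are not given: they have to be found in the camera images.
- press: Bench press fixed to the bench. Origin at bench height, below the foot of the lowered arm. x runs along the die track away from the robot to the fence, y towards the hinge, z up (mm below in this frame). Plywood bed x -190 to 90, y -140 to 330, top z 20. Two track strips with inner faces at y -55 and 55, x -170 to 30, top z 32. Grey hinge plates at x -56 and 56, y 155 to 225, top z 170.
- fence (a point): Middle of the foot of the steel fence's near face, which closes the far end of the track: at (30, 0, 20) mm in the press frame. The fence is 138 mm long across the track, 16 mm thick and 22 mm high above the bed.
- hinge (a point): Centre of the arm's hinge pin, at press (0, 190, 135) mm, level, along press x. The arm is a wooden beam 95 mm wide, 20 mm thick, running 260 mm from the pin to press -y, then the tongue; 190 mm from the pin a stem with a 60 mm round foot hangs down to 4 mm above the bed. Behind the pin, press y 262 to 312, a buffer block (top z 61) takes the raised arm's counterweight.
- beam (a joint): Angle of the press arm, rad: 0 down and level, grows as the free end rises, 1.75 fully up (10 degrees beyond upright). Balance at about 0.6: below it the arm falls shut, above 0.7 it swings on up by itself, damped, in 1 to 3 s, and stays. Lifting it takes 2 to 6 N at the tongue. A counterweight 68 mm in diameter sits above the pin and turns with it.
- tongue (a point): Middle of the lower edge of the end of the steel push tongue on the arm's free end, 330 mm from the pin; moves with the arm. Tongue: flat plate 8 mm thick, 60 mm wide (along press x), sticking out 70 mm beyond the wooden beam, flush with its underside; made to be pushed up from below. Arm down: the point is at press (0, -140, 125) mm. Site y points along the arm to the pin.
- die_center (a point): Centre (half-way up) of the loose steel cutting die: upright rectangular band 60 (x, along the track) by 100 (y, across) by 32 mm high, wall 6 mm, 0.36 to 0.6 kg, standing on the bed with 5 mm play to each strip. It starts 100 to 140 mm short of home; against the fence its centre is at press (0, 0, 36) mm. The foot of the lowered arm bars its way.
- glue_jar: Bystander: jar with black cap, 60 mm diameter, 85 mm high, standing on the bench; origin under its centre. Leave alone.
- spool: Bystander: empty wooden thread spool, 56 mm diameter, 58 mm high, standing on the bench; origin under its centre. Leave alone.
- mallet: Bystander: round mallet standing on its head, 60 mm diameter, 185 mm high with a 26 mm handle on top; origin under its centre. Leave alone.
Mind the look-alikes: they are no part of the job. Of the things like the part that bears die_center, leave any that is green or yellow; of the rest the smaller one is meant.

How it is judged:
By the outcome, as a careful person would: the job done as asked, in the order asked, and still so for the second after the job is handed in, with the robot touching nothing.
It also fails if it takes over 54 s, if anything falls off the work surface, if the arm or the gripper's body presses on something with over 40 N, if the wrist force passes 120 N, or if a joint passes its speed limit or range.

ROBOT

A 7-joint arm with a two-finger parallel gripper is mounted at the origin on the work surface. World frame = base frame: x ahead of the robot, y to its left, z up, the work surface at z = 0. Lengths are in m, angles in rad, forces in N, time in s.
With the tool pointing down it reaches from about 0.4 to 0.85 m from the base axis. Payload 10.4 kg.
Tool frame: the origin (TCP) lies midway between the tips of the shut fingers; the grasp point (between the pads) lies 19 mm behind it (manip.hold_point_z is the distance from the TCP to the grasp point, in m); z points along the fingers, y is the line along which they close (so a half turn about z gives the same grasp; the last joint's range is limited). The gripper opens to 85 mm and grips with 20 to 120 N. Pads are 22 mm wide; open, the fingers measure 114 mm over their backs; the gripper's body (76 mm by 85 mm) begins 54 mm behind the grasp point. The pads swing forward as they close: fully open they stand 13 mm farther back than shut.
Start: joints at [1.219, 0.332, -0.065, 1.46, 0.022, 1.35, -0.088], TCP at [0.202, -0.592, 0.231] pointing down, gripper open.
Joint ranges: [-2.6, 2.6], [-0.5, 2.12], [-1.47, 1.34], [0.16, 2.42], [-1.27, 4.41], [0.06, 2.06], [-2.6, 2.6]. Speed limits (rad/s): [2.22, 2.22, 2.79, 2.79, 3.14, 3.14, 3.14].

INTERFACE

Orientations are given as a unit quaternion [x, y, z, w].
In Python, from workcell import manip, eyes, job gives the robot as it stands.
- The arm moves only by the shell command python3 -m crank 'ROWS' [FORCE]. ROWS is JSON, a list that holds one entry, the list of rows, each a list of 7 numbers: the finger opening in cm, from 0 to 8.54, then the shift along the world's x, y, z in cm, then the turn, a rotation vector about the world's x, y, z in degrees. In form: [[[hand, x, y, z, ax, ay, az], ...]]. A call has 1 to 20 rows; each row shifts and turns the commanded pose from where the row before left it; what a row does not reach is not made up. A row lasts 1/8 s, in which the tool goes at most 62.5 mm and 10.7 degrees, less where a joint would pass 70% of its speed; a pose out of reach is approached as far as the arm can. A call with a gripper value outside its range is refused whole. The fingers move at their own pace and stop on an object; FORCE is the grip in N (left out, the last holds). Time passes only in rows, so rows that do not move let the fingers close. It gives the time, the measured TCP pose, the force, the opening and the grip force at its end, in the units of the state.
- manip.get_obs(): the state, without advancing time (a new reading comes with each control period).
- eyes.camera(name): name is "scene" or "top" or "wrist"; returns (picture, depth): 400x640x3 uint8, red, green, blue; 400x640 float32, m along the optical axis (not along the pixel's ray), 0 where there is no reading.
- eyes.camera_params(name): a dict with "fx", "fy", "cx", "cy" (pixels), "dist" ([k1, k2, p1, p2, k3] as OpenCV has them; the pictures are not rectified), "world_from_camera" (4x4, takes a point from camera to world coordinates); the wrist camera has in their place "hand_eye" (4x4, takes a point from camera to tool coordinates, whose origin is the TCP and whose axes are the flange's). Camera axes: x right, y down, z forward; pixel columns grow to the right and rows downward; lengths in m; the calibration is good to about 2 mm. A picture is of the moment at which its call begins: read the wrist's pose just before it. camera_params takes no time and is no camera call.
- job.hand_in(): hands the job in; it is judged then, once.
The state is a dict: "clock": time; "joint_pos": joint angles; "joint_velocities": joint speeds; "tau": joint torques, N m; "position": TCP position; "ee_rot": TCP orientation; "ft_force": force on the tool from outside, world axes, zero at the start; "torque": the same for the moment, N m; "grip_width": opening from 0.0 (shut) to 1.0 (fully open); "grasp_force": force on a finger pad.
Only numpy, scipy, OpenCV 4.12 (cv2) and the standard library are available. Lean on these libraries where they do the work, as an engineer would, in place of code of your own. Each camera call takes 0.05 s, during which the arm holds its last target. There are 200 camera calls.

## Working session

There is one attempt and no reset: what is moved stays moved. The work goes in short steps, Python scripts to look and compute and a shell command to move; the robot and the scene stay as the last step left them, time stands still between calls to the robot, and variables do not carry over. Pictures are saved under pics/ and viewed, at most 10 in all, crops included, and the job is handed in when it is done.

```bash
mkdir -p pics; cat > h.py <<'E'
import numpy as np,cv2
from workcell import manip,eyes,job
from scipy.spatial.transform import Rotation as R
def grab(n):
    o=manip.get_obs(); im,d=eyes.camera(n); p=eyes.camera_params(n)
    if 'world_from_camera' in p: T=np.array(p['world_from_camera'])
    else:
        B=np.eye(4);B[:3,:3]=R.from_quat(o['ee_rot']).as_matrix();B[:3,3]=o['position'];T=B@np.array(p['hand_eye'])
    return im,d,p,T
def cloud(d,p,T):
    h,w=d.shape
    K=np.array([[p['fx'],0,p['cx']],[0,p['fy'],p['cy']],[0,0,1.]])
    u,v=np.meshgrid(np.arange(w),np.arange(h))
    q=cv2.undistortPoints(np.stack([u,v],-1).reshape(-1,1,2).astype(np.float64),K,np.array(p['dist'])).reshape(h,w,2)
    P=np.dstack([q[...,0]*d,q[...,1]*d,d])
    W=P@T[:3,:3].T+T[:3,3]; W[d<=0]=np.nan
    return W
E
python3 - <<'E'
from h import *
for n in ('scene','top'):
    im,d,p,T=grab(n); W=cloud(d,p,T); np.savez(f'{n}.npz',im=im,W=W)
    cv2.imwrite(f'pics/{n}.png',im[...,::-1]); print(n,T.round(3).tolist(),(d>0).mean())
print(manip.get_obs())
E
```

```text
scene [[0.489, 0.708, -0.509, 1.132], [0.873, -0.397, 0.285, -0.354], [-0.0, -0.584, -0.812, 1.111], [0.0, 0.0, 0.0, 1.0]] 0.995875
top [[0.015, -0.996, 0.084, 0.445], [-1.0, -0.015, -0.001, 0.012], [0.002, -0.084, -0.997, 1.147], [0.0, 0.0, 0.0, 1.0]] 0.99589453125
{'clock': 0.1, 'joint_pos': array([ 1.21937613,  0.33279877, -0.06469203,  1.46084123,  0.02159662,
        1.34987071, -0.08852019]), 'joint_velocities': array([ 0.00087359, -0.00217305, -0.00027606, -0.00065471,  0.00165376,
       -0.00122172,  0.00055498]), 'tau': array([ 1.16647858e-03, -6.26747060e+01,  4.89764102e-02, -3.92432070e+01,
        1.63284206e-02,  6.93231414e-03, -1.26728291e-04]), 'position': array([ 0.20172107, -0.59121501,  0.23060934]), 'ee_rot': array([ 9.86515677e-01,  1.63665653e-01, -1.26126058e-04, -5.98292024e-04]), 'ft_force': array([ 0.50027378, -0.70082795, -0.39780581]), 'torque': array([-0.00286826, -0.02332554,  0.03918017]), 'grasp_force': 0.0, 'grip_width': 1.0011592724047191}
```

View pics/scene.png

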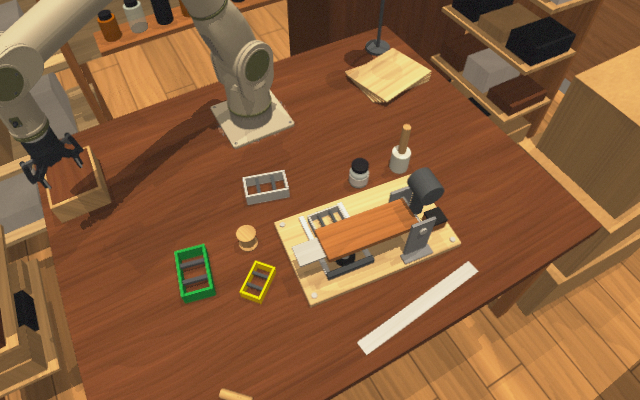

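View pics/top.png

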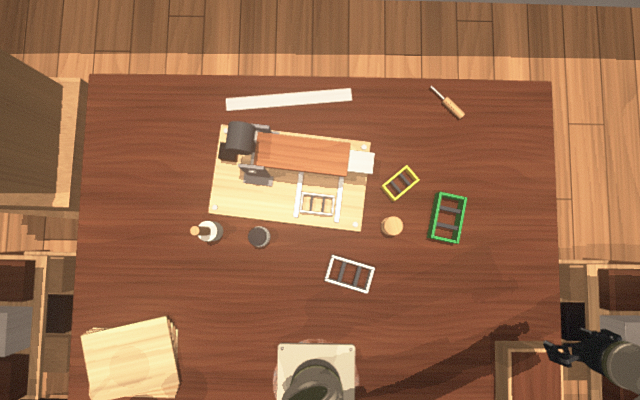

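The scene view shows the press at about (365,235), with the die behind the beam in the track at (325,217). The top view shows the bed corners near (220,125), (372,143), (360,231) and (209,212), the tongue at (362,162) and the die at (318,204). The larger white band at (350,274) and the yellow and green ones are decoys.

```bash
python3 - <<'E'
from h import *
D=np.load('top.npz');W=D['W'];S=np.load('scene.npz')['W']
roi=np.zeros(W.shape[:2],bool);roi[115:240,200:385]=1
m=roi&(W[...,2]>.013)&(W[...,2]<.2)
m=cv2.morphologyEx(m.astype(np.uint8),cv2.MORPH_OPEN,np.ones((3,3)))
print('zbed',np.nanmedian(W[190:205,240:280,2]),'tongue z',np.nanmedian(W[155:168,355:370,2]))
# bed rect
mb=roi&(abs(W[...,2]-.02)<.007)
P=W[mb][:,:2].astype(np.float32)*1000
r=cv2.minAreaRect(P);print('bed rect',r); print(cv2.boxPoints(r).round(1).tolist())
mb2=cv2.morphologyEx(mb.astype(np.uint8),cv2.MORPH_OPEN,np.ones((3,3)))>0
r=cv2.minAreaRect(W[mb2][:,:2].astype(np.float32)*1000);print('open',r)
b=cv2.boxPoints(r)
# frame: y axis along long side (+world y), x away from robot
a=r[2]; e=[np.array([np.cos(np.radians(a+k)),np.sin(np.radians(a+k))]) for k in (0,90,180,270)]
ex=max(e,key=lambda v:v[0]); ey=np.array([-ex[1],ex[0]])
c=np.array(r[0]); o=c-(-50)*ex-95*ey
print('yaw',np.degrees(np.arctan2(ex[1],ex[0])),'origin',o)
np.savez('press.npz',o=o,ex=ex,ey=ey)
for nm,w in(('top',W),('scene',S)):
    w=w.reshape(-1,3)*1000; q=np.c_[(w[:,:2]-o)@ex,(w[:,:2]-o)@ey,w[:,2]]
    def st(n,s): print(nm,n,s.sum(),np.percentile(q[s],[2,50,98],axis=0).round(0).tolist())
    st('die',(abs(q[:,1])<53)&(q[:,0]>-172)&(q[:,0]<-55)&(q[:,2]>44)&(q[:,2]<60))
    st('tongue',(abs(q[:,0])<45)&(q[:,1]<-75)&(q[:,1]>-170)&(q[:,2]>115)&(q[:,2]<150))
    st('beam',(abs(q[:,0])<80)&(q[:,1]<100)&(q[:,1]>-70)&(q[:,2]>115)&(q[:,2]<175))
    st('fence',(abs(q[:,1])<100)&(q[:,0]>20)&(q[:,0]<60)&(q[:,2]>36)&(q[:,2]<50))
    for n,(x,y) in dict(jar=(260,237),mal=(208,231),spool=(392,226)).items():
        if nm=='top': print(n,(D['W'][y-3:y+4,x-3:x+4].reshape(-1,3).mean(0)*1000).round(0), q[y*640+x].round(0))
E
```

```text
zbed 0.02002496931577813 tongue z 0.13277510453211883
bed rect ((578.127685546875, 65.98599243164062), (528.3382568359375, 356.49224853515625), 84.02236938476562)
[[373.29998779296875, -178.1999969482422], [727.9000244140625, -215.3000030517578], [782.9000244140625, 310.20001220703125], [428.3999938964844, 347.29998779296875]]
open ((618.8820190429688, 90.37237548828125), (471.2132873535156, 280.4936828613281), 83.9898452758789)
yaw -6.010154724121103 origin [658.66023795  -9.34067933]
top die 275 [[-154.0, -47.0, 45.0], [-123.0, 5.0, 51.0], [-95.0, 50.0, 56.0]]
top tongue 509 [[-30.0, -139.0, 128.0], [-1.0, -108.0, 133.0], [28.0, -77.0, 137.0]]
top beam 2141 [[-48.0, -66.0, 138.0], [-2.0, 15.0, 145.0], [45.0, 97.0, 149.0]]Traceback (most recent call last):
  File "<stdin>", line 26, in <module>
  File "<stdin>", line 22, in st
    return _quantile_unchecked(
        a, q, axis, out, overwrite_input, method, keepdims, weights)
    return _ureduce(a,
                    func=_quantile_ureduce_func,
    ...<5 lines>...
                    overwrite_input=overwrite_input,
                    method=method)
    r = func(a, **kwargs)
    result = _quantile(arr,
                       quantiles=q,
    ...<2 lines>...
                       out=out,
                       weights=wgt)
    slices_having_nans = np.isnan(arr[-1, ...])
                                  ~~~^^^^^^^^^
IndexError: index -1 is out of bounds for axis 0 with size 0
```

```bash
python3 -m crank '[[[0,2.5,3.4,0.2,0,0,-5],[0,2.5,3.4,0.2,0,0,-5],[0,2.5,3.4,0.2,0,0,-5],[0,2.5,3.4,0.2,0,0,-5],[0,2.5,3.4,0.2,0,0,-5],[0,2.5,3.4,0.2,0,0,0],[0,2.5,3.4,0.2,0,0,0],[0,2.5,3.4,0.2,0,0,0],[0,2.5,3.4,0.2,0,0,0],[0,2.5,3.4,0.2,0,0,0],[0,2.5,3.4,0,0,0,0],[0,2.5,3.4,0,0,0,0],[0,2.5,3.4,0,0,0,0],[0,2,3,0,0,0,0],[0,0,0,0,-0.5,-5,0],[0,0,0,0,-0.5,-5,0],[0,0,0,0,-0.5,-5,0],[0,0,0,0,-0.5,-5,0],[0,0,0,0,0,0,0]]]'; python3 -c "
from h import *
o=manip.get_obs();print(R.from_quat(o['ee_rot']).as_matrix().round(3).tolist(),o['joint_pos'].round(2))"
```

```text
clock: 2.48
position: [0.5455, -0.1198, 0.2509]
ee_rot: [0.983, -0.053, 0.174, 0.009]
ft_force: [-0.3, -0.2, -0.3]
grip_width: 0.002
grasp_force: 0.0
[[0.934, -0.108, 0.341], [-0.102, -0.994, -0.035], [0.343, -0.002, -0.939]] [ 0.61 -0.05 -0.45  1.89 -0.05  0.95 -1.5 ]
```

```bash
python3 -m crank '[[[0,0,0,0,-0.5,-5,0],[0,0,0,0,-0.5,-5,0],[0,0,0,0,-0.5,-5,0],[0,0,0,0,-0.5,-5,0],[0,0,0,0,-0.5,-5,0],[0,0,0,0,-0.5,-5,0],[0,0,0,0,-0.5,-5,0],[0,0,0,0,0,0,0]]]'; python3 -c "
from h import *
o=manip.get_obs();print(R.from_quat(o['ee_rot']).as_matrix().round(3).tolist(),o['joint_pos'].round(2))"
```

```text
clock: 3.48
position: [0.5471, -0.117, 0.2503]
ee_rot: [0.885, -0.046, 0.462, 0.019]
ft_force: [0.4, 0.6, 0.3]
grip_width: -0.003
grasp_force: 0.0
[[0.568, -0.099, 0.817], [-0.064, -0.995, -0.077], [0.82, -0.008, -0.572]] [ 0.25 -0.34 -0.07  2.41 -0.66  0.14 -0.89]
```

```bash
python3 -m crank '[[[0,0.3,0,-2,0,0,0],[0,0.3,0,-2,0,0,0],[0,0.3,0,-2,0,0,0],[0,0.3,0,-2,0,0,0],[0,0.3,0,-2,0,0,0],[0,0.3,0,-2,0,0,0],[0,0.3,0,-2,0,0,0],[0,0,0,-1.7,0,0,0],[0,0,0,0,0,0,0]]]'; python3 -c "
from h import *
o=manip.get_obs();print(R.from_quat(o['ee_rot']).as_matrix().round(3).tolist(),o['joint_pos'].round(2))
P=np.load('press.npz');d=o['position'][:2]*1000-P['o'];print(d@P['ex'],d@P['ey'])"
```

```text
clock: 4.6
position: [0.5617, -0.1279, 0.1655]
ee_rot: [0.907, -0.043, 0.42, 0.008]
ft_force: [0.4, -0.5, -0.2]
grip_width: 0.004
grasp_force: 0.0
[[0.644, -0.084, 0.76], [-0.071, -0.996, -0.05], [0.761, -0.021, -0.648]] [-0.12 -0.16  0.31  2.41 -1.26  0.07 -0.22]
-84.03685824248012 -128.03532150043037
```

```bash
python3 -m crank '[[[0,0.6,0,0,0.4,4,0],[0,0.6,0,0,0.4,4,0],[0,0.6,0,-1,0.2,2,0],[0,0.3,0,-1.5,0,0,0],[0,0,0,-1.5,0,0,0],[0,0,0,-1.5,0,0,0],[0,0,0,-1.5,0,0,0],[0,0,0,0,0,0,0]]]'; python3 -c "
from h import *
o=manip.get_obs();print(R.from_quat(o['ee_rot']).as_matrix().round(3).tolist(),o['joint_pos'].round(2))
P=np.load('press.npz');d=o['position'][:2]*1000-P['o'];print(d@P['ex'],d@P['ey'])"
```

```text
clock: 5.6
position: [0.5791, -0.1274, 0.1138]
ee_rot: [0.926, -0.039, 0.374, 0.006]
ft_force: [0.3, -0.8, 0.3]
grip_width: -0.001
grasp_force: 0.0
[[0.717, -0.077, 0.693], [-0.069, -0.997, -0.04], [0.694, -0.019, -0.72]] [ 0.53  0.04 -0.33  2.32 -1.27  0.09 -0.23]
-66.77760539013227 -125.71029768307625
```

```bash
python3 -m crank '[[[0,0.3,0,-1,0,0,0],[0,0.3,0,-1,0,0,0],[0,0.3,0,-0.5,0,0,0],[0,0,0,0,0,0,0]]]'; python3 -c "
from h import *
o=manip.get_obs();print(R.from_quat(o['ee_rot']).as_matrix().round(3).tolist(),o['joint_pos'].round(2))
P=np.load('press.npz');d=o['position'][:2]*1000-P['o'];print(d@P['ex'],d@P['ey'])"
```

```text
clock: 6.1
position: [0.5871, -0.1281, 0.0991]
ee_rot: [0.93, -0.037, 0.367, 0.004]
ft_force: [-0.5, -0.7, 0.5]
grip_width: -0.0
grasp_force: 0.0
[[0.728, -0.071, 0.682], [-0.065, -0.997, -0.034], [0.682, -0.019, -0.731]] [ 0.65  0.1  -0.46  2.29 -1.27  0.07 -0.2 ]
-58.70483091615139 -125.64535663079882
```

```bash
python3 -m crank '[[[0,0.4,0,-0.6,0,0,0],[0,0.4,0,-0.6,0,0,0],[0,1,-0.1,0,0,0,0],[0,1,-0.1,0,0,0,0],[0,0.8,-0.1,0,0,0,0],[0,0,0,0,0,0,0]]]'; python3 -c "
from h import *
im,d,p,T=grab('scene');cv2.imwrite('pics/s2.png',cv2.resize(im[150:330,200:480,::-1],None,fx=2.5,fy=2.5))
o=manip.get_obs();print(R.from_quat(o['ee_rot']).as_matrix().round(3).tolist(),o['joint_pos'].round(2))
P=np.load('press.npz');d=o['position'][:2]*1000-P['o'];print(d@P['ex'],d@P['ey'])"
```

```text
clock: 6.85
position: [0.6233, -0.132, 0.0927]
ee_rot: [0.931, -0.036, 0.363, 0.003]
ft_force: [0.1, 0.4, 0.6]
grip_width: 0.0
grasp_force: 0.0
[[0.734, -0.069, 0.675], [-0.064, -0.997, -0.031], [0.676, -0.021, -0.737]] [ 0.41  0.17 -0.23  2.21 -1.17  0.07 -0.3 ]
-22.78777870129328 -125.8723231983744
```

View pics/s2.png

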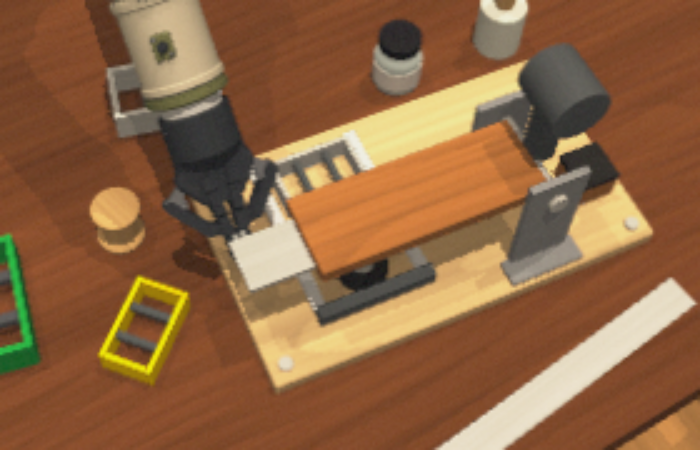

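The finger tips are just under the near edge of the tongue, at about crop (240,235). I'll raise slowly.

```bash
python3 -m crank '[[[0,0,-0.6,0.5,0,0,0],[0,0,0,0.8,0,0,0],[0,0,0,0.8,0,0,0],[0,0,0,0.8,0,0,0],[0,0,0,0.8,0,0,0],[0,0,0,0,0,0,0]]]'; python3 -c "
from h import *
im,d,p,T=grab('scene');cv2.imwrite('pics/s3.png',cv2.resize(im[150:330,200:480,::-1],None,fx=2.5,fy=2.5))
o=manip.get_obs();print(R.from_quat(o['ee_rot']).as_matrix().round(3).tolist(),o['joint_pos'].round(2))
P=np.load('press.npz');d=o['position'][:2]*1000-P['o'];print(d@P['ex'],d@P['ey'])"
```

```text
clock: 7.65
position: [0.6219, -0.1387, 0.1292]
ee_rot: [0.931, -0.036, 0.362, 0.003]
ft_force: [-2.9, -1.6, -0.5]
grip_width: -0.004
grasp_force: 1.6
[[0.735, -0.07, 0.674], [-0.065, -0.997, -0.032], [0.675, -0.021, -0.738]] [ 0.13  0.09  0.08  2.21 -0.78  0.16 -0.71]
-23.035050171325974 -132.51243721363807
```

View pics/s3.png

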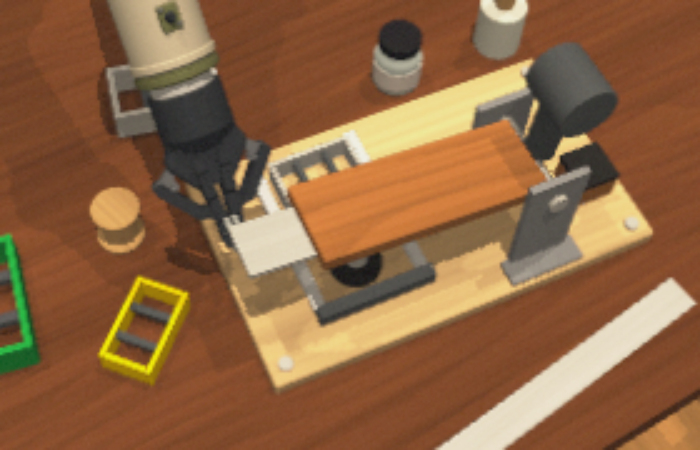

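The tongue has lifted off and is resting on the fingers. I'll follow the arc.

```bash
python3 -m crank '[[[0,0,0.2,1.7,0,0,0],[0,0,0.2,1.7,0,0,0],[0,0,0.4,1.55,0,0,0],[0,0.1,0.4,1.55,0,0,0],[0,0,0.4,1.55,0,0,0],[0,0.1,0.4,1.55,0,0,0],[0,0.1,0.7,1.4,0,0,0],[0,0.1,0.7,1.4,0,0,0],[0,0.1,0.7,1.4,0,0,0]]]'; python3 -c "
from h import *
im,d,p,T=grab('scene');cv2.imwrite('pics/s4.png',cv2.resize(im[90:330,180:480,::-1],None,fx=2,fy=2))
o=manip.get_obs();print(R.from_quat(o['ee_rot']).as_matrix().round(3).tolist(),o['joint_pos'].round(2))
P=np.load('press.npz');d=o['position'][:2]*1000-P['o'];print(d@P['ex'],d@P['ey'])"
```

```text
clock: 8.82
position: [0.627, -0.0974, 0.2668]
ee_rot: [0.932, -0.036, 0.362, 0.003]
ft_force: [-3.1, 1.2, 0.1]
grip_width: -0.003
grasp_force: 1.4
[[0.733, -0.068, 0.676], [-0.064, -0.997, -0.031], [0.677, -0.021, -0.736]] [ 0.02 -0.12  0.08  2.07 -0.06  0.45 -1.51]
-21.2089341892152 -89.69752457090138
```

View pics/s4.png

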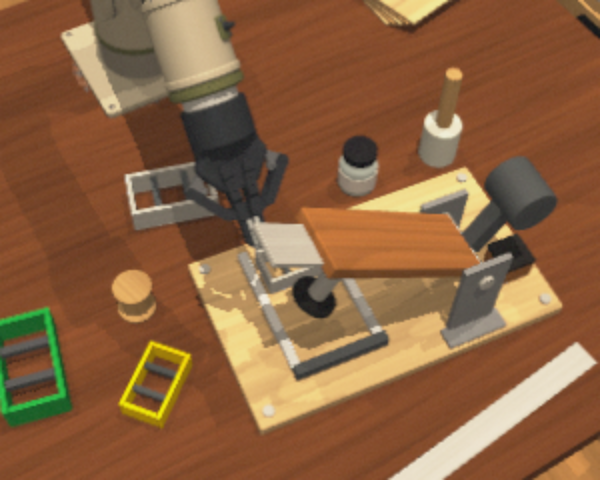

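The beam is at about 0.5 rad, with the fingers still under the tongue at (250,225). I'll continue past balance.

```bash
python3 -m crank '[[[0,0.1,0.7,1.4,0,0,0],[0,0.1,0.8,1.4,0,0,0],[0,0.1,0.9,1.3,0,0,0],[0,0.1,1.0,1.25,0,0,0],[0,0.1,1.0,1.25,0,0,0],[0,0.1,1.0,1.25,0,0,0],[0,0.1,1.0,1.25,0,0,0],[0,0,0,0,0,0,0],[0,0,0,0,0,0,0],[0,0,0,0,0,0,0],[0,0,0,0,0,0,0],[0,0,0,0,0,0,0],[0,0,0,0,0,0,0],[0,0,0,0,0,0,0],[0,0,0,0,0,0,0],[0,0,0,0,0,0,0]]]'; python3 -c "
from h import *
im,d,p,T=grab('scene');cv2.imwrite('pics/s5.png',cv2.resize(im[90:330,180:480,::-1],None,fx=2,fy=2))
o=manip.get_obs();print(R.from_quat(o['ee_rot']).as_matrix().round(3).tolist(),o['joint_pos'].round(2))
P=np.load('press.npz');d=o['position'][:2]*1000-P['o'];print(d@P['ex'],d@P['ey'])"
```

```text
clock: 10.88
position: [0.6347, -0.0337, 0.3585]
ee_rot: [0.931, -0.036, 0.363, 0.003]
ft_force: [0.3, -0.2, 0.3]
grip_width: -0.004
grasp_force: 0.0
[[0.734, -0.07, 0.675], [-0.065, -0.997, -0.032], [0.676, -0.021, -0.737]] [ 0.01 -0.18 -0.06  1.93  0.09  0.65 -1.75]
-21.24774935467184 -26.718375782116723
```

View pics/s5.png

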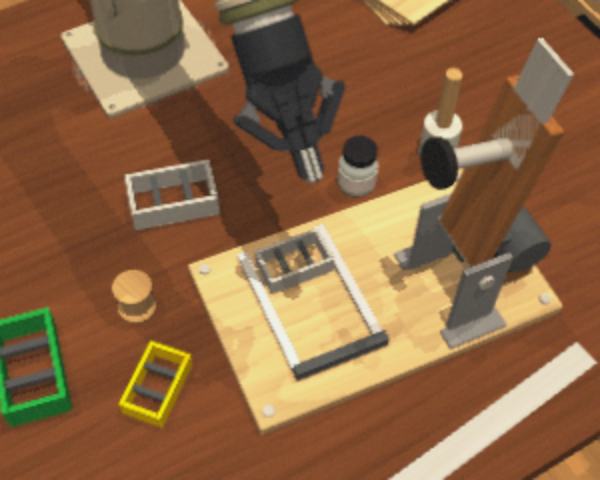

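The arm is fully up by itself, the gripper is free and the die is at crop (293,260). Next I'll go behind the die, opening the fingers to 6 cm.

```bash
python3 -m crank '[[[6,-2.85,0.75,0,0.6,5.5,0],[6,-2.85,0.75,0,0.6,5.5,0],[6,-2.85,0.75,0,0.6,5.5,0],[6,-2.85,0.75,0,0.6,5.5,0],[6,-2.85,0.75,0,0.6,5.5,0],[6,-2.85,0.75,0,0.6,5.5,0],[6,0,0,-3,0,0,0],[6,0,0,-3,0,0,0],[6,0,0,-3,0,0,0],[6,0,0,-3,0,0,0],[6,0,0,-3,0,0,0],[6,0,0,-3,0,0,0],[6,0,0,-3,0,0,0],[6,0,0,-3,0,0,0],[6,0,0,-2,0,0,0],[6,0,0,0,0,0,0]]]' 30; python3 -c "
from h import *
o=manip.get_obs();print(R.from_quat(o['ee_rot']).as_matrix().round(3).tolist(),o['joint_pos'].round(2))
P=np.load('press.npz');d=o['position'][:2]*1000-P['o'];print(d@P['ex'],d@P['ey'])
im,D,p,T=grab('top');W=cloud(D,p,T).reshape(-1,3)*1000;q=np.c_[(W[:,:2]-P['o'])@P['ex'],(W[:,:2]-P['o'])@P['ey'],W[:,2]]
s=(abs(q[:,1])<53)&(q[:,0]>-172)&(q[:,0]<-55)&(q[:,2]>44)&(q[:,2]<60);print(s.sum(),np.percentile(q[s],[2,50,98],axis=0).round(0))
im,D,p,T=grab('wrist');cv2.imwrite('pics/w1.png',im[...,::-1])"
```

```text
clock: 12.92
position: [0.4628, 0.0112, 0.0973]
ee_rot: [0.996, -0.045, 0.081, -0.016]
ft_force: [0.5, 0.2, 0.0]
grip_width: 0.703
grasp_force: 0.0
[[0.983, -0.087, 0.162], [-0.092, -0.995, 0.024], [0.159, -0.038, -0.986]] [-0.03 -0.   -0.09  2.16 -0.01  0.82 -1.78]
-196.96211312761156 -0.06945971288119425
282 [[-154.  -47.   44.]
 [-124.    5.   51.]
 [ -94.   50.   56.]]
```

View pics/w1.png

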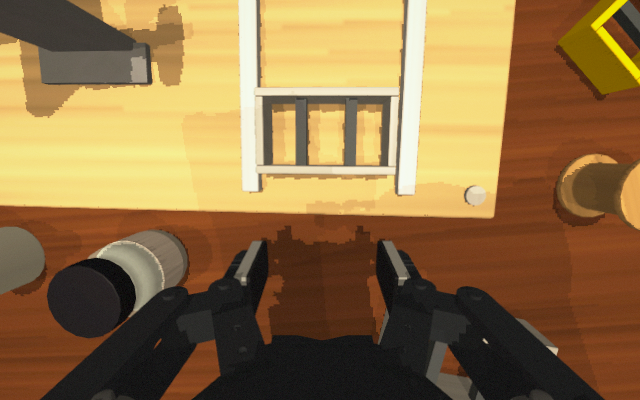

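The wrist view shows the die between the strips at about (327,130), with the fingers centred behind it. I'll descend and push.

```bash
python3 -m crank '[[[6,0,0,-2,0,0,0],[6,0,0,-2,0,0,0],[6,0,0,-2,0,0,0],[6,0,0,-0.9,0,0,-1],[6,0,0,0,0,0,0],[6,1,-0.1,0,0,0,0],[6,1,-0.1,0,0,0,0],[6,0.6,-0.06,0,0,0,0],[6,0.6,-0.06,0,0,0,0],[6,0.6,-0.06,0,0,0,0],[6,0.6,-0.06,0,0,0,0],[6,0.6,-0.06,0,0,0,0],[6,0.6,-0.06,0,0,0,0],[6,0.6,-0.06,0,0,0,0],[6,0,0,0,0,0,0]]]'; cat > chk.py <<'E'
from h import *
import sys
o=manip.get_obs();P=np.load('press.npz');d=o['position'][:2]*1000-P['o'];print('press tcp',d@P['ex'],d@P['ey'])
for n in('top','scene'):
    im,D,p,T=grab(n);W=cloud(D,p,T).reshape(-1,3)*1000;q=np.c_[(W[:,:2]-P['o'])@P['ex'],(W[:,:2]-P['o'])@P['ey'],W[:,2]]
    s=(abs(q[:,1])<53)&(q[:,0]>-172)&(q[:,0]<28)&(q[:,2]>46)&(q[:,2]<56);print(n,s.sum(),np.percentile(q[s],[2,50,98],axis=0).round(0).tolist())
    for h in(-1,1):
        t=s&(q[:,1]*h>20);print('  far edge',h,np.percentile(q[t,0],98).round(1) if t.any() else None)
    f=(abs(q[:,1])<60)&(q[:,0]>25)&(q[:,0]<50)&(q[:,2]>36)&(q[:,2]<48)
    if f.any(): print('  fence',np.percentile(q[f],[2,98],axis=0).round(0).tolist())
if len(sys.argv)>1: cv2.imwrite(sys.argv[1],cv2.resize(im[90:330,180:480,::-1],None,fx=2.5,fy=2.5))
E
python3 chk.py pics/s6.png
```

```text
clock: 14.9
position: [0.5266, 0.005, 0.0297]
ee_rot: [0.995, -0.054, 0.083, -0.015]
ft_force: [-0.6, -0.8, 0.7]
grip_width: 0.702
grasp_force: 0.0
press tcp -132.85012682499615 0.4487016556105298
top 162 [[-117.0, -48.0, 46.0], [-73.0, 15.0, 51.0], [-62.0, 51.0, 54.0]]
  far edge -1 -62.0
  far edge 1 -62.4
  fence [[30.0, -58.0, 38.0], [45.0, 57.0, 46.0]]
scene 304 [[-134.0, -50.0, 46.0], [-100.0, 0.0, 50.0], [-62.0, 48.0, 55.0]]
  far edge -1 -62.1
  far edge 1 -62.1
  fence [[29.0, -58.0, 37.0], [45.0, 57.0, 46.0]]
```

View pics/s6.png

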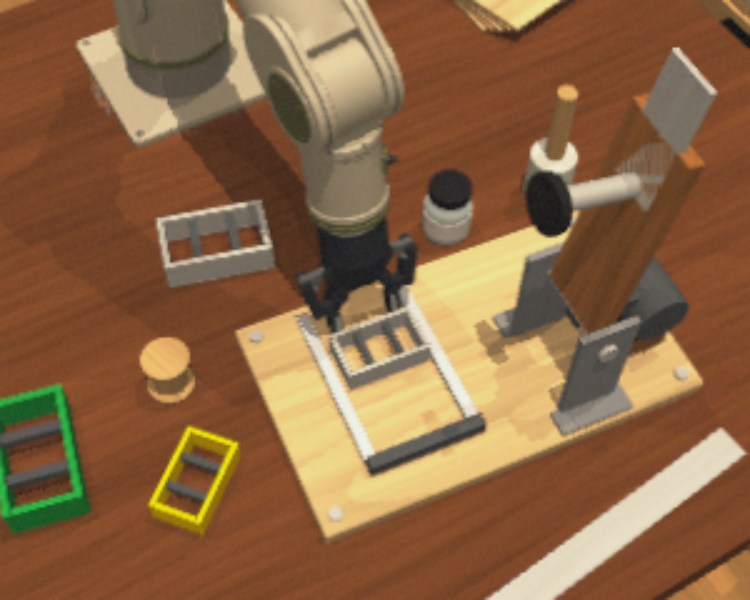

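The die is sliding squarely, with its far edge at -62, so about 92 mm remain. The beam is still up. I'll keep pushing.

```bash
python3 -m crank '[[[6,0.6,-0.06,0,0,0,0],[6,0.6,-0.06,0,0,0,0],[6,0.6,-0.06,0,0,0,0],[6,0.6,-0.06,0,0,0,0],[6,0.6,-0.07,0,0,0,0],[6,0.6,-0.07,0,0,0,0],[6,0.6,-0.06,0,0,0,0],[6,0.6,-0.06,0,0,0,0],[6,0.6,-0.06,0,0,0,0],[6,0.6,-0.06,0,0,0,0],[6,0.6,-0.07,0,0,0,0],[6,0.6,-0.07,0,0,0,0],[6,0.6,-0.07,0,0,0,0],[6,0.6,-0.07,0,0,0,0],[6,0,0,0,0,0,0]]]'; python3 chk.py
```

```text
clock: 16.88
position: [0.6105, -0.0041, 0.0296]
ee_rot: [0.995, -0.054, 0.083, -0.015]
ft_force: [-0.1, -0.5, 0.6]
grip_width: 0.704
grasp_force: 0.0
press tcp -48.40552218076283 0.21671448651099431
top 90 [[8.0, -44.0, 46.0], [18.0, 7.0, 51.0], [22.0, 49.0, 55.0]]
  far edge -1 22.2
  far edge 1 22.2
  fence [[30.0, -56.0, 37.0], [45.0, 57.0, 46.0]]
scene 326 [[-52.0, -50.0, 46.0], [-14.0, -2.0, 50.0], [22.0, 47.0, 55.0]]
  far edge -1 21.5
  far edge 1 21.1
  fence [[29.0, -58.0, 37.0], [45.0, 58.0, 45.0]]
```

About 8 mm remain. I'll creep in until I see contact force.

```bash
python3 -m crank '[[[6,0.2,-0.02,0,0,0,0],[6,0.2,-0.02,0,0,0,0],[6,0.2,-0.02,0,0,0,0],[6,0.1,-0.01,0,0,0,0],[6,0.1,-0.01,0,0,0,0]]]'; python3 -m crank '[[[6,0.1,-0.01,0,0,0,0],[6,0,0,0,0,0,0]]]'; python3 chk.py
```

```text
clock: 17.6
position: [0.6177, -0.0047, 0.0295]
ee_rot: [0.995, -0.054, 0.082, -0.015]
ft_force: [-3.8, 0.4, 2.2]
grip_width: 0.702
grasp_force: 1.7
clock: 17.85
position: [0.6181, -0.0048, 0.0293]
ee_rot: [0.995, -0.054, 0.081, -0.015]
ft_force: [-7.4, 0.8, 4.1]
grip_width: 0.704
grasp_force: 3.6
press tcp -40.848797269100075 0.30772118853735814
top 61 [[17.0, -40.0, 47.0], [25.0, 11.0, 51.0], [28.0, 50.0, 55.0]]
  far edge -1 27.9
  far edge 1 27.6
  fence [[30.0, -55.0, 38.0], [46.0, 58.0, 47.0]]
scene 300 [[-42.0, -50.0, 46.0], [-12.0, 2.0, 50.0], [27.0, 47.0, 55.0]]
  far edge -1 27.4
  far edge 1 27.2
  fence [[27.0, -57.0, 37.0], [45.0, 56.0, 47.0]]
```

```bash
python3 -m crank '[[[6,0.1,-0.01,0,0,0,0],[6,0.1,-0.01,0,0,0,0],[6,0,0,0,0,0,0],[6,0,0,0,0,0,0]]]'; python3 -m crank '[[[6,-0.5,0.05,0,0,0,0],[6,-1,0.1,0,0,0,0],[6,-1,0.1,0,0,0,0],[6,-2,0.2,0,0,0,0],[6,-2,0.2,1,0,0,0],[6,-2,0.2,3,0,0,0],[6,-1,0,3,0,0,0],[6,-1,0,3,0,0,0],[6,-1,0,3,0,0,0],[6,0,0,3,0,0,0],[6,0,0,0,0,0,0]]]'; python3 chk.py pics/s7.png
```

```text
clock: 18.45
position: [0.6182, -0.0047, 0.0288]
ee_rot: [0.995, -0.054, 0.08, -0.015]
ft_force: [-16.9, 2.0, 11.3]
grip_width: 0.701
grasp_force: 8.2
clock: 19.82
position: [0.5067, 0.0036, 0.192]
ee_rot: [0.995, -0.054, 0.085, -0.015]
ft_force: [0.6, -0.1, -0.9]
grip_width: 0.7
grasp_force: 0.0
press tcp -152.44399016846737 -3.0750788904348982
top 247 [[-30.0, -48.0, 46.0], [-2.0, 2.0, 51.0], [27.0, 50.0, 55.0]]
  far edge -1 27.7
  far edge 1 26.9
  fence [[31.0, -58.0, 38.0], [46.0, 58.0, 45.0]]
scene 275 [[-32.0, -50.0, 46.0], [-4.0, -1.0, 50.0], [28.0, 47.0, 55.0]]
  far edge -1 27.6
  far edge 1 27.6
  fence [[26.0, -57.0, 37.0], [45.0, 57.0, 47.0]]
```

View pics/s7.png

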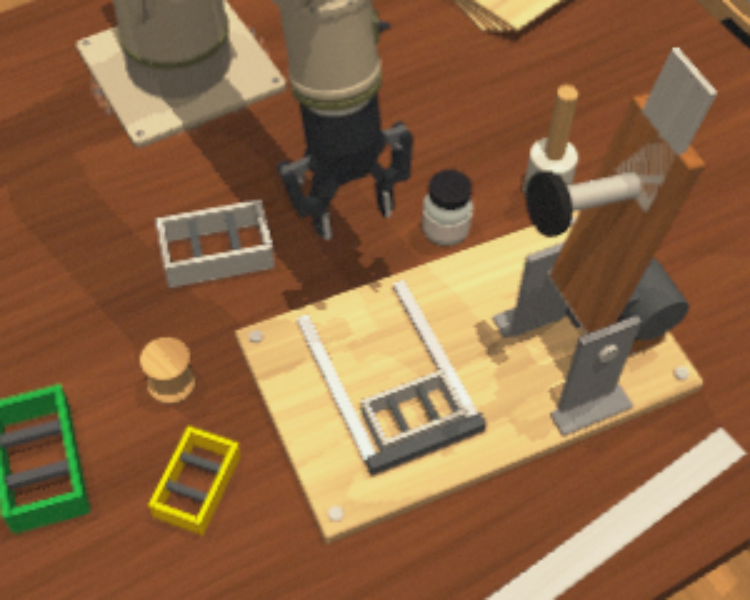

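The die is flat against the fence at (425,430), the arm is up and the robot is clear.

```bash
python3 -c "
from workcell import job
print(job.hand_in())"
```

```text
the job is handed in; nothing more can be done
None
```

The press arm stands raised by itself, the die is pushed flat against the fence, and the gripper is clear of everything; I handed the job in at about 20 s on the robot's clock, and no verdict came back.

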